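# Ready the stone bench: pump on, machines off, felt under rubber hoods

### The job

Get the bench ready for wet smoothing: click the water pump's switch (the round box) so that it stays locked in, and see to it that all three machine switches (the square boxes) are out. They are push-push switches under rubber hoods that look the same in or out, so feel each machine switch with a light push first and click only those that are locked in: one that is already out must never be clicked, and the pump's only once. Press with no more than about 20 N, leave the slab, the cup and the rubbing block where they are, and let go of everything at the end.

Things in the scene. Friction and masses are not known exactly. Their poses are not given: they have to be found in the camera images.
- round_box: Water pump switch: fixed round grey drum, 88 mm across, 45 mm high, foot flange 104 mm; the only round one of four. Origin: centre of its underside on the bench, z up. Inside, hidden (not seen, not in the state): joint round_box_plunger (0 out, 6 mm locked in, 12.5 mm at its stop) and joint round_box_ratchet (turns on about 90 degrees a click). Plunger out at the start.
- square_a: Machine switch: fixed square grey box, 84 by 84 mm, 45 mm high; three alike. Origin: centre of its underside on the bench, z up. Inside, hidden (not seen, not in the state): joint square_a_plunger (0 out, 6 mm locked in, 12.5 mm at its stop) and joint square_a_ratchet (turns on about 90 degrees a click). At the start out or locked in, differently each time.
- square_b: Machine switch: fixed square grey box, 84 by 84 mm, 45 mm high; three alike. Origin: centre of its underside on the bench, z up. Inside, hidden (not seen, not in the state): joint square_b_plunger (0 out, 6 mm locked in, 12.5 mm at its stop) and joint square_b_ratchet (turns on about 90 degrees a click). At the start out or locked in, differently each time.
- square_c: Machine switch: fixed square grey box, 84 by 84 mm, 45 mm high; three alike. Origin: centre of its underside on the bench, z up. Inside, hidden (not seen, not in the state): joint square_c_plunger (0 out, 6 mm locked in, 12.5 mm at its stop) and joint square_c_ratchet (turns on about 90 degrees a click). At the start out or locked in, differently each time.
- round_box_top (a point): Centre of the flat top of round_box's black rubber-hooded push cap at rest: 39 mm across there, 47 mm at its foot, 24 mm above the housing, 69 mm above the bench, whether in or out. Fixed to the housing: does not follow the cap down. All four caps are alike; what is said at the square boxes' caps holds for all.
- square_a_top (a point): Cap top of square_a, as round_box_top. FEEL: pushed straight down, the cap gives softly (0.6 to 1.1 N) until it meets the hidden plunger: after 3 mm if that is out, 9 mm if locked in. There the push jumps: the plunger gives nothing below 4 N if out, 6 N if locked in, so a push stopped at 2 to 3 N feels the state and changes nothing.
- square_b_top (a point): Cap top of square_b, as round_box_top. CLICK: whether in or out, it trips once the cap is 12 to 13 mm down from rest (9.5 mm past the felt plunger if out, 3.5 if in), at a push of about 8 N; the rigid stop follows at 15.5 mm, 10 N, so go slowly some 14.5 mm down. Then let the cap rise: a plunger that was out is now locked in, one locked in is now out.
- square_c_top (a point): Cap top of square_c, as round_box_top: same heights, depths and forces.
- stone_slab: Loose slab of pale stone, 110 by 150 by 18 mm, a bystander. Origin at the centre of its underside.
- grit_cup: Loose open terracotta cup, 76 mm across, 75 mm high, a bystander. Origin at the centre of its underside.
- rub_block: Loose wooden rubbing block with a cork face, 90 by 50 by 36 mm, a bystander. Origin at the centre of its underside.
Mind the look-alikes: they are no part of the job. Leave any orange look-alike of the round_box alone. What is shaped like the square_a but green is not meant.

How it is judged (in metres and radians):
At the end, for the whole second after the job is handed in: the round box's hidden plunger rests locked in (4.5 to 7.5 mm down) and the plungers of all three square boxes are out (within 1.5 mm of fully out) (value of joint round_box_plunger between 0.0045 and 0.0075 m and value of joint each of square_a_plunger, square_b_plunger, square_c_plunger below 0.0015 m); the robot touches nothing.
It fails at once if the pump's switch is clicked again after it has locked in (value of joint round_box_ratchet above 3.25 rad).
It fails at once if a square box's switch that is out, and so already off, is clicked (value of joint any of square_a_ratchet, square_b_ratchet, square_c_ratchet above 4.85 rad).
It fails at once if the fingers or the arm press on a switch with over 20 N (contact force between any of the fingers, the arm and round_box above 20 N or contact force between any of the fingers, the arm and square_a above 20 N or contact force between any of the fingers, the arm and square_b above 20 N or contact force between any of the fingers, the arm and square_c above 20 N).
It fails at once if a bystander is shifted by over 20 mm or tipped (distance of any of stone_slab, grit_cup, rub_block from where it was at the start of the episode above 0.02 m or angle between any of stone_slab, grit_cup, rub_block's own z axis and vertical above 0.3 rad).
It also fails if it takes over 72 s, if anything falls off the work surface, if the arm or the gripper's body presses on something with over 40 N, if the wrist force passes 120 N, or if a joint passes its speed limit or range.

### The arm

A 7-joint arm with a two-finger parallel gripper is mounted at the origin on the work surface. World frame = base frame: x ahead of the robot, y to its left, z up, the work surface at z = 0. Lengths are in mm, angles in rad, forces in N, time in s.
With the tool pointing down it reaches from about 400 to 875 mm from the base axis. Payload 4.4 kg.
Tool frame: the origin (TCP) lies at the very end of the fingers, on their centre line; the grasp point (between the pads) lies 19 mm behind it; z points along the fingers, y is the direction in which the jaws open and shut (so a half turn about z gives the same grasp; the last joint's range is limited). The gripper opens to 85 mm and grips with 20 to 120 N. Pads are 22 mm wide; open, the fingers measure 114 mm over their backs; the gripper's body (76 mm by 85 mm) begins 54 mm behind the grasp point. The pads swing forward as they close: fully open they stand 13 mm farther back than shut.
Start: joints at [-1.342, 0.628, 0.038, 1.517, -0.027, 0.996, -0.02], TCP at [188.832, 621.981, 231.313] pointing down, gripper open.
Joint ranges: [-3.06, 3.06], [-0.37, 2.12], [-1.25, 1.32], [0.18, 2.47], [-1.1, 4.24], [0.23, 1.98], [-2.94, 2.94]. Speed limits (rad/s): [2.57, 2.57, 3.14, 3.14, 3.14, 3.14, 3.14].

### API

Orientations are given as [roll, pitch, yaw] about the fixed x, y, z axes, in that order (R = Rz(yaw) Ry(pitch) Rx(roll)).
In Python, from cell import ctrl gives the robot as it stands.
- The arm moves only by the shell command python3 -m crank 'ROWS' [OPENING]. ROWS is JSON, a list that holds one entry, the list of rows, each a list of 6 numbers: the shift along the tool's x, y, z in units of 30 mm (1.0 is 30 mm), then the turn, a rotation vector about the tool's x, y, z in units of 6 degrees (1.0 is 6 degrees). In form: [[[tx, ty, tz, rx, ry, rz], ...]]. A call has 1 to 12 rows; each row shifts and turns the pose as measured when the row begins, along the tool's axes as they then stand; what a row does not reach is not made up. A row lasts 1/12 s, in which the tool goes at most 41.7 mm and 7.16 degrees, less where a joint would pass 70% of its speed; a pose out of reach is approached as far as the arm can. A call is refused whole if a number of a shift passes 1 or a number of a turn 1, either way. A call with a gripper value outside its range is refused whole. OPENING is the gripper command: -1 is fully open, 1 is shut, values between are in proportion, set as the call begins (- or left out, the last holds). The fingers move at their own pace and stop on an object; the grip force is fixed at half the most. Time passes only in rows, so rows that do not move let the fingers close. It gives the time, the measured TCP pose, the force and the opening at its end, in the units of the state.
- ctrl.read_state(): the state, without advancing time (a new reading comes with each control period).
- ctrl.get_image(name): name is "side" or "top" or "wrist"; returns a dict with "color" (480x640x3 uint8, red, green, blue), "depth" (480x640 float32, mm along the optical axis (not along the pixel's ray), 0 where there is no reading), "camera_matrix" (3x3 intrinsics, pixels), "k1" (the pictures are not rectified: a ray, as slopes to the right and down, at radius r is drawn at 1 + k1 r^2 times it, then the intrinsics apply), "R" (3x3) and "t" (3): a world point X has camera coordinates R X + t. Camera axes: x right, y down, z forward; pixel columns grow to the right and rows downward; lengths in mm; the calibration is good to about 2 mm. A picture is of the moment at which its call begins.
- ctrl.finish_job(): hands the job in, once; it reports no verdict.
Trained networks look in a picture, given as the dict that the camera call returned (one of the last four; its "shot" number tells which), for a name from the list of things; names that differ only in an ending like _2 or _b are one class to them, and where a whole thing is asked for, a point or a joint stands for the part that bears it (a point fixed in the world has none). Each returns a list of dicts, best first, with "conf" (0 to 1); they miss things now and then, are a little off and sometimes report something else, mostly with a low value. They report only what shows in the picture. A call takes as long as a camera call. They do not tell look-alikes from the thing itself.
- ctrl.search_frame(query, picture): "extent" ([centre column, centre row, width, height] in pixels, round what is visible of it).
The state is a dict: "clock": time; "qpos": joint angles; "qd": joint speeds; "tau": joint torques, N m; "eef_pos": TCP position; "tool_rot": TCP orientation; "force": force on the tool from outside, world axes, zero at the start; "torque": the same for the moment, N m; "width": finger opening in mm.
Only numpy, scipy, OpenCV 4.12 (cv2) and the standard library are available. Lean on these libraries where they do the work, as an engineer would, in place of code of your own. Each camera call takes 0.05 s, during which the arm holds its last target. There are 200 camera calls.

## Working session

There is one attempt and no reset: what is moved stays moved. The work goes in short steps, Python scripts to look and compute and a shell command to move; the robot and the scene stay as the last step left them, time stands still between calls to the robot, and variables do not carry over. Pictures are saved under pics/ and viewed, about 8 in all and at most 12, crops included, and the job is handed in when it is done.

```bash
mkdir -p pics; ls
cat > h.py <<'E'
import numpy as np, cv2
from cell import ctrl
def pix2world(im,u,v,z=None):
    K=np.array(im["camera_matrix"]);R=np.array(im["R"]);t=np.array(im["t"])
    d=np.array([(u-K[0,2])/K[0,0],(v-K[1,2])/K[1,1]]);s=d.copy()
    for _ in range(20): s=d/(1+im["k1"]*(s@s))
    ray=R.T@np.array([s[0],s[1],1.]);c=-R.T@t
    if z is None:
        return c+ray*float(im["depth"][int(round(v)),int(round(u))])
    return c+ray*((z-c[2])/ray[2])
def save(im,n): cv2.imwrite(f"pics/{n}.png",im["color"][:,:,::-1])
E
python3 - <<'E'
from h import *
s=ctrl.read_state();print(s)
for n in("top","side"):
    im=ctrl.get_image(n);save(im,n+"0")
    for q in("round_box","square_a","round_box_top","stone_slab","grit_cup","rub_block"):
        for d in ctrl.search_frame(q,im):
            u,v,w,h=d["extent"];print(n,q,round(d["conf"],2),np.round([u,v,w,h]),np.round(pix2world(im,u,v)),np.round(pix2world(im,u,v,69)))
E
```

```text
pics
{'clock': 0.0, 'qpos': array([-1.34180682,  0.62932499,  0.03847324,  1.51837866, -0.02699153,
        0.99629333, -0.01997598]), 'qd': array([ 5.24558575e-04, -2.86245801e-04, -5.82450010e-04,  7.63486175e-04,
        7.42275623e-04,  1.11560602e-03, -8.17623113e-05]), 'tau': array([-7.94805183e-04, -5.63396645e+01,  1.22571945e+00, -1.93451446e+01,
        1.08895783e-02,  1.03404510e-02, -3.11867971e-06]), 'eef_pos': array([188.66022735, 621.36364897, 230.39995412]), 'tool_rot': array([-3.13970781e+00,  4.94627503e-05,  2.84680627e+00]), 'force': array([-0.16504058,  0.09440592,  0.29642402]), 'torque': array([ 0.02613059, -0.00821896,  0.03121812]), 'width': 85.1319509205343}
top round_box 0.74 [215. 324.  47.  47.] [325. 260.  70.] [325. 261.  69.]
top round_box 0.67 [213. 254.  34.  44.] [489. 271.  66.] [489. 270.  69.]
top square_a 0.9 [464. 327.  54.  52.] [ 317. -314.   69.] [ 317. -314.   69.]
top square_a 0.8 [298. 270.  38.  50.] [451.  67.  71.] [451.  67.  69.]
top square_a 0.56 [381. 259.  40.  53.] [ 474. -127.   71.] [ 474. -127.   69.]
top round_box_top 0.95 [
[... 692 characters left out ...]
e_a 0.95 [457. 358.  78.  61.] [ 478. -314.   47.] [ 459. -324.   69.]
side square_a 0.94 [369. 315.  67.  68.] [ 456. -151.   47.] [ 438. -166.   69.]
side square_a 0.71 [278. 272.  58.  55.] [427.  45.  45.] [409.  22.  69.]
side round_box_top 0.98 [233. 219.  60.  44.] [483. 250.  36.] [456. 209.  69.]
side round_box_top 0.72 [168. 256.  58.  50.] [312. 235.  42.] [296. 201.  69.]
side stone_slab 0.64 [450. 265.  96.  60.] [ 690. -148.   18.] [ 634. -182.   69.]
side grit_cup 0.9 [373. 203.  37.  44.] [704.  62.  57.] [690.  50.  69.]
side grit_cup 0.34 [369. 315.  72.  62.] [ 456. -151.   47.] [ 438. -166.   69.]
side rub_block 0.59 [286. 180.  38.  33.] [665. 290.  34.] [627. 244.  69.]
```

View pics/top0.png

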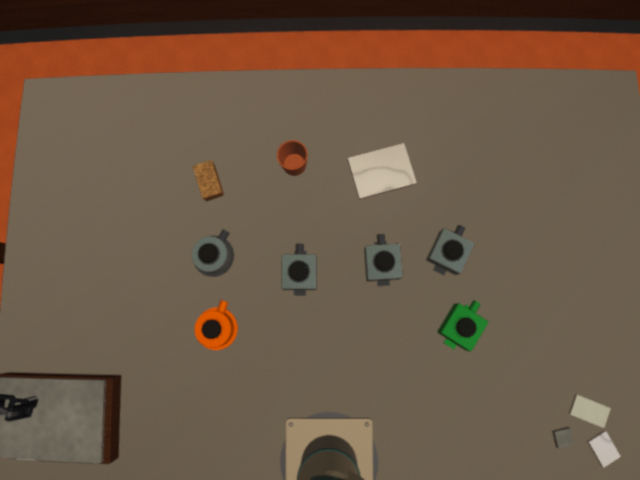

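View pics/side0.png

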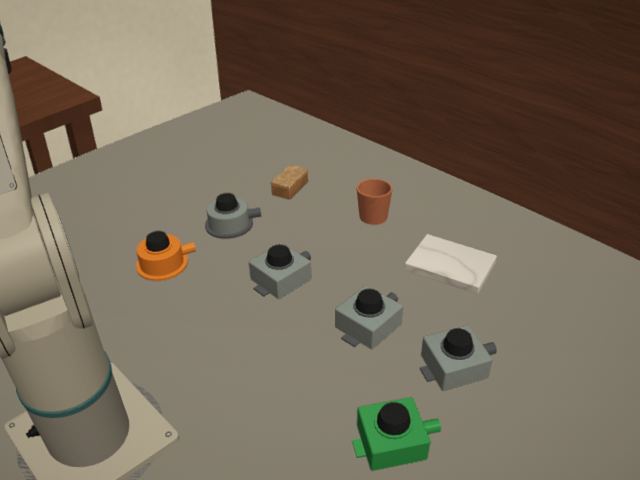

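The top view shows the grey round box with its cap at (209,253) and the grey squares with caps at (299,271), (384,261) and (453,250). The side view agrees. The orange round box (216,328) and the green square (465,327) are decoys. Next I'll locate the caps by depth.

```bash
cat >> h.py <<'E'
from scipy.spatial.transform import Rotation as Ro
def to(p):
    s=ctrl.read_state();R=Ro.from_euler("xyz",s["tool_rot"]).as_matrix()
    d=R.T@(np.array(p)-s["eef_pos"])
    print("t",round(s["clock"],2),"pos",np.round(s["eef_pos"],1),"units",np.round(d/30,3),"tilt",np.round((R.T@[0,0,-1]),3),"F",np.round(s["force"],2))
E
python3 - <<'E'
from h import *
im=ctrl.get_image("top")
for n,(u,v) in dict(round=(209,253),s1=(299,271),s2=(384,261),s3=(453,250)).items():
    P=[]
    for a in range(u-16,u+17):
        for b in range(v-16,v+17):
            if im["color"][b,a].max()<45 and im["depth"][b,a]>0:
                p=pix2world(im,a,b)
                if p[2]>65:P.append(p)
    P=np.array(P);lo,hi=P.min(0),P.max(0);print(n,len(P),P.mean(0).round(1),((lo+hi)/2).round(1),(hi-lo).round(1))
to([490,275,100])
E
```

```text
round 237 [492.8 284.3  69.6] [493.3 284.5  70.4] [41.  38.5 10.7]
s1 246 [449.5  68.7  69.8] [449.5  69.   70.1] [40.  40.3 10.2]
s2 248 [ 471.5 -134.    69.6] [ 471.7 -134.6   70.8] [40.5 40.1 11.3]
s3 238 [ 496.7 -298.1   69.9] [ 496.4 -298.2   70.7] [40.7 40.3 11.3]
t 0.75 pos [188.8 622.  231.3] units [-12.966  -8.151   4.377] tilt [-0. -0.  1.] F [-0.41 -0.65  0.34]
```

```bash
python3 -m crank '[[[-0.95,-0.57,0.25,0,0,0],[-0.95,-0.57,0.25,0,0,0],[-0.95,-0.57,0.25,0,0,0],[-0.95,-0.57,0.25,0,0,0],[-0.95,-0.57,0.25,0,0,0],[-0.95,-0.57,0.25,0,0,0],[-0.95,-0.57,0.25,0,0,0],[-0.95,-0.57,0.25,0,0,0],[-0.95,-0.57,0.25,0,0,0],[-0.95,-0.57,0.25,0,0,0],[-0.95,-0.57,0.25,0,0,0],[-0.95,-0.57,0.25,0,0,0]]]' 1
python3 -c "
from h import *
to([493,284.5,100])"
```

```text
clock: 1.75
eef_pos: [461.2, 329.0, 137.2]
tool_rot: [3.127, -0.005, 2.867]
force: [0.4, 0.3, 1.2]
width: 0.2
t 1.75 pos [461.2 329.  137.2] units [-1.427 -1.158  1.215] tilt [-0.005 -0.015  1.   ] F [0.45 0.28 1.21]
```

```bash
python3 -m crank '[[[-0.5,-0.4,0.4,0,0,0],[-0.5,-0.4,0.4,0,0,0],[-0.45,-0.35,0.4,0,0,0],[0,0,0.1,0,0,0],[0,0,0,0,0,0],[0,0,0,0,0,0]]]'
python3 -c "
from h import *
to([493,284.5,74])
im=ctrl.get_image('wrist');save(im,'w1')"
```

```text
clock: 2.25
eef_pos: [503.0, 272.4, 95.4]
tool_rot: [3.129, 0.001, 2.851]
force: [-0.4, 0.3, 0.2]
width: 0.3
t 2.25 pos [503.  272.4  95.4] units [0.436 0.282 0.715] tilt [ 0.001 -0.012  1.   ] F [-0.39  0.32  0.16]
```

View pics/w1.png

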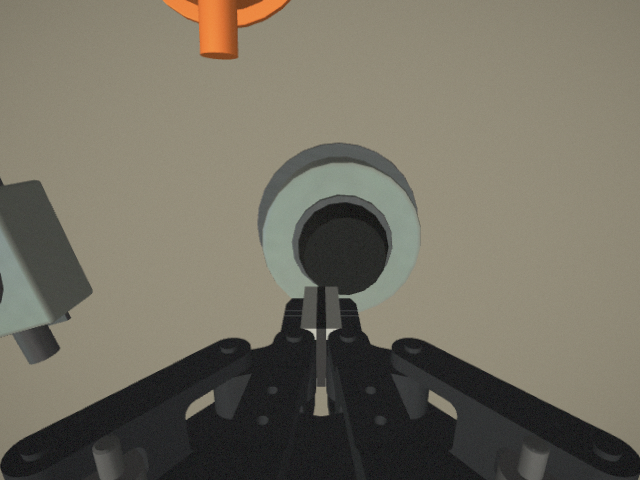

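The grey drum's cap centre is at (344,250). The fingertips, near (321,290), are just short of it and slightly left, which agrees with the computed offset.

```bash
python3 -m crank '[[[0.43,0.28,0.1,0,0,0],[0,0,0.2,0,0,0],[0,0,0.2,0,0,0],[0,0,0,0,0,0],[0,0,0,0,0,0]]]'
python3 -c "
from h import *
to([493,284.5,69])"
```

```text
clock: 2.72
eef_pos: [491.7, 291.2, 82.4]
tool_rot: [3.123, 0.003, 2.86]
force: [-0.6, -0.0, -0.3]
width: -0.2
t 2.72 pos [491.7 291.2  82.4] units [-0.104 -0.209  0.443] tilt [ 0.003 -0.018  1.   ] F [-0.63 -0.03 -0.3 ]
```

```bash
python3 -m crank '[[[-0.1,-0.2,0.1,0.15,0,0],[0,0,0.1,0,0,0],[0,0,0.1,0,0,0],[0,0,0,0,0,0],[0,0,0,0,0,0]]]'
python3 -c "
from h import *
to([493,284.5,69])"
```

```text
clock: 3.13
eef_pos: [494.1, 283.0, 72.6]
tool_rot: [3.141, 0.004, 2.859]
force: [-0.2, 0.5, 0.5]
width: -0.4
t 3.13 pos [494.1 283.   72.6] units [0.05  0.038 0.12 ] tilt [ 0.004 -0.     1.   ] F [-0.19  0.47  0.52]
```

```bash
python3 -m crank '[[[0,0,0.06,0,0,0],[0,0,0.06,0,0,0],[0,0,0.06,0,0,0],[0,0,0.06,0,0,0],[0,0,0.06,0,0,0],[0,0,0,0,0,0]]]'
python3 -m crank '[[[0,0,0.04,0,0,0],[0,0,0.04,0,0,0],[0,0,0,0,0,0]]]'
python3 -c "
from h import *
to([493,284.5,54.5])"
```

```text
clock: 3.63
eef_pos: [494.6, 282.8, 63.8]
tool_rot: [3.141, 0.004, 2.859]
force: [-1.4, -0.3, 5.2]
width: -0.4
clock: 3.88
eef_pos: [494.6, 282.8, 62.5]
tool_rot: [3.14, 0.004, 2.859]
force: [-1.0, -0.3, 4.7]
width: 0.3
t 3.88 pos [494.6 282.8  62.5] units [0.068 0.038 0.267] tilt [ 0.004 -0.001  1.   ] F [-1.04 -0.28  4.73]
```

```bash
for i in 1; do python3 -m crank '[[[0,0,0.06,0,0,0],[0,0,0.06,0,0,0],[0,0,0.06,0,0,0],[0,0,0,0,0,0]]]'; done
python3 -m crank '[[[0,0,0.05,0,0,0],[0,0,0.05,0,0,0],[0,0,0,0,0,0]]]'
```

```text
clock: 4.22
eef_pos: [494.6, 282.8, 59.3]
tool_rot: [3.14, 0.005, 2.859]
force: [-1.7, -0.8, 5.7]
width: 0.3
clock: 4.47
eef_pos: [494.6, 282.8, 58.1]
tool_rot: [3.139, 0.005, 2.859]
force: [-1.0, -0.8, 6.8]
width: 0.1
```

```bash
python3 -m crank '[[[0,0,0.06,0,0,0],[0,0,0.06,0,0,0],[0,0,0,0,0,0]]]'
python3 -m crank '[[[0,0,0.05,0,0,0],[0,0,0.05,0,0,0],[0,0,0,0,0,0]]]'
```

```text
clock: 4.72
eef_pos: [494.6, 282.8, 56.6]
tool_rot: [3.139, 0.006, 2.859]
force: [-1.3, -0.8, 7.1]
width: -0.1
clock: 4.97
eef_pos: [494.6, 282.8, 55.8]
tool_rot: [3.139, 0.006, 2.859]
force: [-1.5, 0.0, 7.4]
width: 0.0
```

```bash
python3 -m crank '[[[0,0,0.06,0,0,0],[0,0,0.06,0,0,0],[0,0,0,0,0,0]]]'
python3 -m crank '[[[0,0,0.05,0,0,0],[0,0,0,0,0,0]]]'
```

```text
clock: 5.22
eef_pos: [494.6, 282.8, 54.7]
tool_rot: [3.138, 0.007, 2.858]
force: [-2.1, -0.9, 8.0]
width: 0.3
clock: 5.38
eef_pos: [494.6, 282.8, 54.7]
tool_rot: [3.138, 0.007, 2.858]
force: [-1.4, -2.0, 7.6]
width: -0.1
```

```bash
python3 -m crank '[[[0,0,0.06,0,0,0],[0,0,0.06,0,0,0],[0,0,0,0,0,0]]]'; python3 -m crank '[[[0,0,-0.15,0,0,0],[0,0,-0.15,0,0,0],[0,0,-0.15,0,0,0],[0,0,-0.2,0,0,0],[0,0,-0.3,0,0,0],[0,0,0,0,0,0],[0,0,0,0,0,0],[0,0,0,0,0,0]]]'
python3 -c "
from h import *
to([493,284.5,69])"
```

```text
clock: 5.63
eef_pos: [494.6, 282.8, 53.8]
tool_rot: [3.137, 0.008, 2.858]
force: [-1.7, -0.9, 8.5]
width: -0.3
clock: 6.3
eef_pos: [494.9, 283.2, 85.3]
tool_rot: [3.136, 0.009, 2.859]
force: [0.2, 0.1, -0.0]
width: -0.0
t 6.3 pos [494.9 283.2  85.3] units [0.079 0.02  0.543] tilt [ 0.009 -0.006  1.   ] F [ 0.22  0.12 -0.02]
```

Next I'll feel the pump lightly to confirm it locked.

```bash
python3 -m crank '[[[0,0,0.2,0,0,0],[0,0,0.2,0,0,0],[0,0,0.1,0,0,0],[0,0,0,0,0,0],[0,0,0,0,0,0]]]'; python3 -m crank '[[[0,0,0.06,0,0,0],[0,0,0.06,0,0,0],[0,0,0.06,0,0,0],[0,0,0,0,0,0]]]'
```

```text
clock: 6.72
eef_pos: [494.6, 283.0, 67.3]
tool_rot: [3.137, 0.008, 2.859]
force: [0.3, 0.5, -0.1]
width: 0.1
clock: 7.05
eef_pos: [494.5, 283.0, 61.1]
tool_rot: [3.137, 0.007, 2.859]
force: [-0.2, -0.3, -0.2]
width: 0.5
```

```bash
python3 -c "
from h import *
to([493,284.5,62])"
```

```text
t 7.05 pos [494.5 283.   61.1] units [ 0.062  0.036 -0.03 ] tilt [ 0.007 -0.004  1.   ] F [-0.24 -0.29 -0.23]
```

```bash
python3 -m crank '[[[0,0,-0.5,0,0,0],[0,0,-0.6,0,0,0],[-0.07,-0.8,-0.2,0,0,0],[-0.07,-0.9,0,0,0,0],[-0.07,-0.9,0,0,0,0],[-0.07,-0.9,0,0,0,0],[-0.07,-0.9,0,0,0,0],[-0.07,-0.9,0,0,0,0],[-0.07,-0.9,0,0,0,0],[-0.07,-0.6,0,0,0,0],[0,0,0,0,0,0],[0,0,0,0,0,0]]]'
python3 -c "
from h import *
to([449.5,69,75])"
```

```text
clock: 8.05
eef_pos: [452.0, 76.7, 100.7]
tool_rot: [3.134, 0.009, 2.862]
force: [-0.2, 0.4, -0.3]
width: -0.0
t 8.05 pos [452.   76.7 100.7] units [ 0.017 -0.276  0.855] tilt [ 0.009 -0.008  1.   ] F [-0.2   0.42 -0.32]
```

```bash
python3 -m crank '[[[0,-0.25,0.2,0,0,0],[0,0,0.3,0,0,0],[0,0,0.2,0,0,0],[0,0,0.1,0,0,0],[0,0,0,0,0,0],[0,0,0,0,0,0]]]'
python3 -c "
from h import *
to([449.5,69,69])"
```

```text
clock: 8.55
eef_pos: [451.3, 74.0, 73.5]
tool_rot: [3.131, 0.01, 2.869]
force: [-0.2, -0.3, -0.1]
width: 0.1
t 8.55 pos [451.3  74.   73.5] units [ 0.013 -0.178  0.147] tilt [ 0.01  -0.011  1.   ] F [-0.22 -0.28 -0.14]
```

```bash
python3 -m crank '[[[0,-0.18,0,0.1,0,0],[0,0,0.06,0,0,0],[0,0,0.06,0,0,0],[0,0,0,0,0,0],[0,0,0,0,0,0]]]'
python3 -m crank '[[[0,0,0.05,0,0,0],[0,0,0.05,0,0,0],[0,0,0,0,0,0]]]'
python3 -m crank '[[[0,0,0.03,0,0,0],[0,0,0,0,0,0]]]'
```

```text
clock: 8.97
eef_pos: [450.0, 69.6, 69.5]
tool_rot: [-3.141, 0.01, 2.871]
force: [0.1, 0.5, -0.2]
width: 0.0
clock: 9.22
eef_pos: [450.2, 69.6, 66.6]
tool_rot: [-3.142, 0.011, 2.871]
force: [0.1, 0.5, 1.7]
width: 0.1
clock: 9.38
eef_pos: [450.2, 69.6, 65.8]
tool_rot: [3.141, 0.011, 2.871]
force: [-0.3, -0.3, 3.5]
width: -0.0
```

square_1 (near y = 69) is out, since the force jumped at about 3 mm, so I'll leave it alone. The next box is near y = -134.

```bash
python3 -m crank '[[[0,0,-0.5,0,0,0],[0,0,-0.6,0,0,0],[-0.3,-0.8,0,0,0,0],[-0.35,-0.9,0,0,0,0],[-0.35,-0.9,0,0,0,0],[-0.35,-0.9,0,0,0,0],[-0.35,-0.9,0,0,0,0],[-0.35,-0.9,0,0,0,0],[-0.35,-0.75,0,0,0,0],[0,-0.1,0,0,0,0],[0,0,0,0,0,0],[0,0,0,0,0,0]]]'
python3 -c "
from h import *
to([471.7,-134.3,75])"
```

```text
clock: 10.38
eef_pos: [473.4, -135.0, 100.5]
tool_rot: [3.14, 0.015, 2.876]
force: [0.3, -0.6, -0.6]
width: -0.0
t 10.38 pos [ 473.4 -135.   100.5] units [0.072 0.006 0.848] tilt [ 0.015 -0.001  1.   ] F [ 0.26 -0.6  -0.57]
```

```bash
python3 -m crank '[[[0.06,0,0.2,0,0,0],[0,0,0.3,0,0,0],[0,0,0.3,0,0,0],[0,0,0.1,0,0,0],[0,0,0,0,0,0],[0,0,0,0,0,0]]]'
python3 -m crank '[[[0,0,0.06,0,0,0],[0,0,0.06,0,0,0],[0,0,0,0,0,0]]]'
python3 -c "
from h import *
to([471.7,-134.3,66])"
```

```text
clock: 10.88
eef_pos: [471.1, -127.9, 69.7]
tool_rot: [3.138, 0.011, 2.885]
force: [0.2, -0.2, 0.5]
width: -0.0
clock: 11.13
eef_pos: [471.2, -127.3, 65.9]
tool_rot: [3.138, 0.011, 2.887]
force: [-1.1, -0.4, 2.5]
width: -0.2
t 11.13 pos [ 471.2 -127.3   65.9] units [-0.075 -0.221 -0.004] tilt [ 0.011 -0.003  1.   ] F [-1.08 -0.36  2.47]
```

```bash
python3 -m crank '[[[0,0,0.03,0,0,0],[0,0,0,0,0,0]]]'
```

```text
clock: 11.3
eef_pos: [471.2, -127.3, 65.5]
tool_rot: [3.138, 0.011, 2.886]
force: [-1.9, 1.8, 3.6]
width: 0.1
```

square_2 is out too. On to the third.

```bash
python3 -m crank '[[[0,0,-0.5,0,0,0],[0,0,-0.6,0,0,0],[-0.4,-0.9,0,0,0,0],[-0.4,-0.9,0,0,0,0],[-0.4,-0.9,0,0,0,0],[-0.4,-0.9,0,0,0,0],[-0.4,-0.9,0,0,0,0],[-0.25,-0.6,0,0,0,0],[0,-0.15,0,0,0,0],[0,0,0,0,0,0],[0,0,0,0,0,0],[0,0,0,0,0,0]]]'
python3 -c "
from h import *
to([496.5,-298.2,75])"
```

```text
clock: 12.3
eef_pos: [498.7, -301.4, 100.3]
tool_rot: [3.137, 0.014, 2.892]
force: [0.2, 0.2, -0.0]
width: 0.1
t 12.3 pos [ 498.7 -301.4  100.3] units [0.11  0.08  0.841] tilt [ 0.014 -0.005  1.   ] F [ 0.25  0.23 -0.  ]
```

```bash
python3 -m crank '[[[0.1,0,0.2,0,0,0],[0,0,0.3,0,0,0],[0,0,0.2,0,0,0],[0,0,0.1,0,0,0],[0,0,0,0,0,0],[0,0,0,0,0,0]]]'
python3 -c "
from h import *
to([496.5,-298.2,69])"
```

```text
clock: 12.8
eef_pos: [496.0, -292.9, 73.0]
tool_rot: [3.133, 0.011, 2.901]
force: [-0.2, -1.3, 0.3]
width: 0.1
t 12.8 pos [ 496.  -292.9   73. ] units [-0.058 -0.17   0.134] tilt [ 0.011 -0.009  1.   ] F [-0.23 -1.28  0.28]
```

```bash
python3 -m crank '[[[-0.05,-0.17,0,0.1,0,0],[0,0,0.06,0,0,0],[0,0,0.06,0,0,0],[0,0,0,0,0,0],[0,0,0,0,0,0]]]'
python3 -m crank '[[[0,0,0.05,0,0,0],[0,0,0.05,0,0,0],[0,0,0,0,0,0]]]'
python3 -m crank '[[[0,0,0.03,0,0,0],[0,0,0,0,0,0]]]'
```

```text
clock: 13.22
eef_pos: [496.9, -298.9, 69.4]
tool_rot: [-3.138, 0.012, 2.901]
force: [-0.1, 0.3, -0.3]
width: -0.3
clock: 13.47
eef_pos: [497.1, -299.1, 66.5]
tool_rot: [-3.138, 0.012, 2.901]
force: [0.0, 0.3, 1.4]
width: 0.1
clock: 13.63
eef_pos: [497.1, -299.2, 65.9]
tool_rot: [-3.138, 0.013, 2.9]
force: [-1.2, 0.2, 3.5]
width: -0.1
```

All three squares jump at about 3 mm, so all are out and none needs a click. There's plenty of time, so I'll go back and feel the pump's lock depth.

```bash
python3 -m crank '[[[0,0,-0.5,0,0,0],[0,0,-0.6,0,0,0],[0.23,0.9,0,0,0,0],[0.23,0.9,0,0,0,0],[0.23,0.9,0,0,0,0],[0.23,0.9,0,0,0,0],[0.23,0.9,0,0,0,0],[0.23,0.9,0,0,0,0],[0.23,0.9,0,0,0,0],[0.23,0.9,0,0,0,0],[0.23,0.9,0,0,0,0],[0.23,0.9,0,0,0,0]]]'
python3 -m crank '[[[0.23,0.9,0,0,0,0],[0.23,0.9,0,0,0,0],[0.23,0.9,0,0,0,0],[0.23,0.9,0,0,0,0],[0.23,0.9,0,0,0,0],[0.23,0.9,0,0,0,0],[0.23,0.9,0,0,0,0],[0.23,0.9,0,0,0,0],[0,0,0,0,0,0],[0,0,0,0,0,0],[0,0,0,0,0,0]]]'
python3 -c "
from h import *
to([493,284.5,75])"
```

```text
clock: 14.63
eef_pos: [496.7, -20.0, 97.2]
tool_rot: [-3.133, 0.02, 2.883]
force: [0.4, -0.2, 0.3]
width: -0.1
clock: 15.55
eef_pos: [497.2, 225.0, 94.3]
tool_rot: [-3.14, 0.022, 2.896]
force: [-0.8, 0.6, -0.4]
width: -0.2
t 15.55 pos [497.2 225.   94.3] units [0.633 1.891 0.627] tilt [0.022 0.001 1.   ] F [-0.77  0.63 -0.35]
```

```bash
python3 -m crank '[[[0.22,0.65,0,0,0.2,0],[0.21,0.63,0,0,0,0],[0.2,0.6,0,0,0,0],[0,0,0,0,0,0],[0,0,0,0,0,0],[0,0,0,0,0,0]]]'
python3 -c "
from h import *
to([493,284.5,69])"
```

```text
clock: 16.05
eef_pos: [493.9, 276.9, 93.6]
tool_rot: [-3.135, -0.0, 2.885]
force: [0.0, -0.6, 0.6]
width: -0.2
t 16.05 pos [493.9 276.9  93.6] units [0.095 0.243 0.818] tilt [-0.     0.007  1.   ] F [ 0.05 -0.58  0.59]
```

```bash
python3 -m crank '[[[0.08,0.22,0.1,0,0,0],[0,0,0.2,0,0,0],[0,0,0.2,0,0,0],[0,0,0.15,0,0,0],[0,0,0.05,0,0,0],[0,0,0,0,0,0],[0,0,0,0,0,0]]]'
python3 -m crank '[[[0,0,0.06,0,0,0],[0,0,0.06,0,0,0],[0,0,0,0,0,0]]]'
python3 -m crank '[[[0,0,0.04,0,0,0],[0,0,0,0,0,0]]]'
```

```text
clock: 16.63
eef_pos: [493.8, 277.6, 69.5]
tool_rot: [-3.13, -0.001, 2.877]
force: [-0.4, 0.0, 0.1]
width: 0.2
clock: 16.88
eef_pos: [493.9, 277.6, 65.8]
tool_rot: [-3.13, -0.001, 2.877]
force: [-0.2, -0.3, 0.4]
width: -0.1
clock: 17.05
eef_pos: [494.0, 277.7, 64.7]
tool_rot: [-3.13, -0.0, 2.877]
force: [0.0, -0.5, 0.7]
width: -0.1
```

```bash
python3 -m crank '[[[0,0,0.06,0,0,0],[0,0,0.05,0,0,0],[0,0,0,0,0,0]]]'
python3 -m crank '[[[0,0,0.04,0,0,0],[0,0,0,0,0,0]]]'
```

```text
clock: 17.3
eef_pos: [494.1, 277.7, 61.4]
tool_rot: [-3.131, 0.0, 2.877]
force: [0.5, -0.8, 1.1]
width: 0.2
clock: 17.47
eef_pos: [494.2, 277.8, 60.1]
tool_rot: [-3.131, 0.0, 2.877]
force: [-0.4, -0.6, 1.8]
width: 0.1
```

```bash
python3 -m crank '[[[0,0,0.03,0,0,0],[0,0,0,0,0,0]]]'
python3 -m crank '[[[0,0,-0.3,0,0,0],[0,0,-0.6,0,0,0],[0,0,-0.8,0,0,0],[0,0,-0.8,0,0,0],[0,0,-0.6,0,0,0],[0,0,0,0,0,0],[0,0,0,0,0,0],[0,0,0,0,0,0]]]'
```

```text
clock: 17.63
eef_pos: [494.2, 277.8, 59.5]
tool_rot: [-3.131, 0.0, 2.877]
force: [-0.3, -0.7, 2.5]
width: 0.0
clock: 18.3
eef_pos: [494.2, 278.7, 158.4]
tool_rot: [-3.131, 0.0, 2.877]
force: [-0.2, 0.1, -1.4]
width: 0.0
```

```bash
python3 -c "
from h import *
print(ctrl.finish_job())"
```

```text
the job is handed in; nothing more can be done
None
```

I clicked the pump switch once and it is locked in. None of the three machine switches needed a click, because all three felt already out. I handed the job in at about 18 s on the robot's clock; it reports no verdict.

- **Pump:** I pressed the round box's cap 15.2 mm down. A light feel afterwards met almost no resistance until about 9 mm, where the push rose to 2.5 N. The click push itself peaked at about 8.5 N.
- **Machine switches:** With light pushes, all three jumped to about 3.5 N at roughly 3 mm, so they are out. One feel (the middle square box, near y = −134 mm) was about 7 mm off the cap's centre but gave the same clear jump.
- **End state:** The gripper was shut and about 90 mm above the pump's cap, touching nothing. The robot did not go near the slab, cup or rubbing block. I did not photograph them again at the end.
- **One disagreement:** my first feel of the pump after the click read −0.2 N at 8 mm, where about 1 N of soft push was expected. I put that down to sensor noise. The second feel gave 1.1 N there and confirmed the lock.

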